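Unload the check weights from the balance into their stands

ROBOT

A 6-joint arm with a two-finger parallel gripper is mounted at the origin on a cart in front of the work surface, level with it; the furniture and walls round the work are solid. World frame = base frame: x ahead of the robot, y to its left, z up, the work surface at z = 0. Lengths are in m, angles in rad, forces in N, time in s.
With the tool pointing down it reaches from about 0.3 to 0.775 m from the base axis. Payload 14.6 kg.
Tool frame: the origin (TCP) lies at the very end of the fingers, on their centre line; the grasp point (between the pads) lies 19 mm behind it; z points along the fingers, y is the line along which they close (so a half turn about z gives the same grasp; the last joint's range is limited). The gripper opens to 94 mm and grips with 3 to 60 N. Pads are 16 mm wide; open, the fingers measure 119 mm over their backs; the gripper's body (75 mm by 177 mm) begins 78 mm behind the grasp point.
Start: joints at [1.112, 0.3, 1.521, -0, 1.321, -0.067], TCP at [0.21, 0.508, 0.205] pointing down, gripper open.
Joint ranges: [-3.03, 3.03], [-0.79, 2.21], [0.23, 2.52], [-1.04, 4.18], [0, 3.07], [-2.55, 2.55]. Speed limits (rad/s): [2.22, 2.22, 2.57, 3.14, 3.14, 3.14].

INTERFACE

Orientations are given as [roll, pitch, yaw] about the fixed x, y, z axes, in that order (R = Rz(yaw) Ry(pitch) Rx(roll)).
In Python, from station import status, vision, order, silhouettes gives the robot as it stands. The module is installed in compiled form; this text tells all that it offers.
- The arm moves only by the shell command python3 -m pendant 'ROWS' [FORCE]. ROWS is JSON, one flat list of numbers, 7 for each row, row after row: the shift along the tool's x, y, z in units of 500 mm (1.0 is 500 mm), then the turn, a rotation vector about the tool's x, y, z in units of 90 degrees (1.0 is 90 degrees), then the opening, from -1 (shut) to 1 (fully open). A call has 1 to 12 rows; each row is the pose to reach, as a shift and turn from the pose commanded when the call began, along the tool's axes at that moment; what a row does not reach only later rows make up. A row lasts 1/10 s, in which the tool goes at most 50 mm and 8.59 degrees, less where a joint would pass 70% of its speed; a pose out of reach is approached as far as the arm can. A call with a number of a shift or a turn outside -1 to 1 is refused whole. A call with a gripper value outside its range is refused whole. The fingers move at their own pace and stop on an object; FORCE is the grip in N (left out, the last holds). Time passes only in rows, so rows that repeat a pose let the fingers close. It gives the time, the measured TCP pose, the force, the opening and the grip force at its end, in the units of the state.
- status.get_obs(): the state, without advancing time (a new reading comes with each control period).
- vision.camera(name): name is "scene" or "top" or "wrist"; returns a dict with "pixels" (480x640x3 uint8, red, green, blue), "K" (3x3 intrinsics, pixels), "R" (3x3) and "t" (3): a world point X has camera coordinates R X + t. Camera axes: x right, y down, z forward; pixel columns grow to the right and rows downward; lengths in m; the calibration is good to about 2 mm. A picture is of the moment at which its call begins. There is no depth.
- order.hand_in(): hands the job in; it is judged then, once.
Trained networks look in a picture, given as the dict that the camera call returned (one of the last four; its "shot" number tells which), for a name from the list of things; names that differ only in an ending like _2 or _b are one class to them, and where a whole thing is asked for, a point or a joint stands for the part that bears it (a point fixed in the world has none). Each returns a list of dicts, best first, with "score" (0 to 1); they miss things now and then, are a little off and sometimes report something else, mostly with a low value. They report only what shows in the picture. A call takes as long as a camera call. They do not tell look-alikes from the thing itself.
- silhouettes(target, picture): "region" (480x640 bool, what is visible of it) and "extent" ([left, top, right, bottom] in pixels, round what is visible of it).
The state is a dict: "time_s": time; "qpos": joint angles; "joint_vel": joint speeds; "tau": joint torques, N m; "ee_pos": TCP position; "eef_rot": TCP orientation; "force": force on the tool from outside, world axes, zero at the start; "moment": the same for the moment, N m; "grip_width": finger opening in m; "grip_force": force on a finger pad.
Only numpy, scipy, OpenCV 4.12 (cv2) and the standard library are available. Lean on these libraries where they do the work, as an engineer would, in place of code of your own. Each camera call takes 0.05 s, during which the arm holds its last target. There are 200 camera calls.

TASK

The balance check is finished: take the stack of four steel weights on the balance pan apart from the top down, one weight at a time, and stand each upright and flat in the recess of its own wooden stand, the smallest weight in the smallest stand and so on up to the largest in the largest. Lower every weight into place rather than dropping it, let none topple, and do not push or tip the small glass beaker standing among the stands.

Things in the scene. Friction and masses are not known exactly. Their poses are not given: they have to be found in the camera images.
- weight_50: the smallest check weight: plain upright steel cylinder, 20 mm in diameter, 20 mm high, about 50 g, with a thin dark line round it; starts standing on the second smallest weight, within about 2 mm of centred; origin at the centre of its underside, z up its axis
- weight_100: the second smallest check weight: plain upright steel cylinder, 28 mm in diameter, 21 mm high, about 100 g, with a thin dark line round it; starts standing on the second largest weight, within about 2 mm of centred; origin at the centre of its underside, z up its axis
- weight_200: the second largest check weight: plain upright steel cylinder, 38 mm in diameter, 22.5 mm high, about 200 g, with a thin dark line round it; starts standing on the largest weight, within about 2 mm of centred; origin at the centre of its underside, z up its axis
- weight_500: the largest check weight: plain upright steel cylinder, 52 mm in diameter, 30 mm high, about 500 g, with a thin dark line round it; starts standing on the balance pan; origin at the centre of its underside, z up its axis
- stand_50: the smallest of four round wooden storage stands, fixed to the worktop: 44 mm outside diameter, 12 mm high, with a flat round recess lined in grey 36 mm in diameter and 4 mm deep (floor 8 mm above the stand's underside), the place of the smallest weight with 8 mm of play all round; origin at the centre of its underside, on the worktop
- stand_100: the second smallest of four round wooden storage stands, fixed to the worktop: 56 mm outside diameter, 12 mm high, with a flat round recess lined in grey 44 mm in diameter and 4 mm deep (floor 8 mm above the stand's underside), the place of the second smallest weight with 8 mm of play all round; origin at the centre of its underside, on the worktop
- stand_200: the second largest of four round wooden storage stands, fixed to the worktop: 70 mm outside diameter, 12 mm high, with a flat round recess lined in grey 54 mm in diameter and 4 mm deep (floor 8 mm above the stand's underside), the place of the second largest weight with 8 mm of play all round; origin at the centre of its underside, on the worktop
- stand_500: the largest of four round wooden storage stands, fixed to the worktop: 88 mm outside diameter, 12 mm high, with a flat round recess lined in grey 68 mm in diameter and 4 mm deep (floor 8 mm above the stand's underside), the place of the largest weight with 8 mm of play all round; origin at the centre of its underside, on the worktop
- pan (a point): centre of the top face of the balance's round metal pan, 120 mm in diameter, 48 mm above the worktop; the balance is a white housing 200 x 160 mm, 37 mm high, fixed, with a display at its near edge; the largest weight, carrying the other three, stands within 22 mm of this point
- beaker_50: small loose clear glass beaker, 48 x 54 mm over the rim, 56 mm high, standing upright among the stands; origin at the centre of its underside. A bystander, like the loose blue bottle cap (54 mm wide, 27 mm high) also among the stands
Mind the look-alikes: they are no part of the job. What is shaped like the weight_200 but orange or turquoise is not meant.

How it is judged:
By the outcome, as a careful person would: the job done as asked, in the order asked, and still so for the second after the job is handed in, with the robot touching nothing.
It also fails if it takes over 128 s, if anything falls off the work surface, if the arm or the gripper's body presses on something with over 40 N, if the wrist force passes 120 N, or if a joint passes its speed limit or range.

## Working session

There is one attempt and no reset: what is moved stays moved. The work goes in short steps, Python scripts to look and compute and a shell command to move; the robot and the scene stay as the last step left them, time stands still between calls to the robot, and variables do not carry over. Pictures are saved under pics/ and viewed, at most 14 in all, crops included, and the job is handed in when it is done.

```bash
mkdir -p pics; python3 - <<'E'
from station import status, vision
import cv2
o=status.get_obs(); print({k:(v if not hasattr(v,'tolist') else v.tolist()) for k,v in o.items()})
for n in ["scene","top"]:
    p=vision.camera(n); cv2.imwrite(f"pics/{n}0.png",p["pixels"][:,:,::-1]); print(n,p["K"],p["R"],p["t"])
E
```

```text
{'time_s': 0.0, 'qpos': [1.112420820269217, 0.30044788818002127, 1.521611192725802, -6.285553467912162e-06, 1.3207213744604753, -0.06659283224749885], 'joint_vel': [0.0007373863068685016, -0.0011966009766143503, -5.7381411230627714e-06, 0.000766019127749236, 0.00033449461534113976, 0.0008895137222066475], 'tau': [-0.00036404215279617347, -53.180508613586426, -35.273122787475586, 0.07077812450006604, 0.024459970300085843, -0.00011320344128762372], 'ee_pos': [0.20988596871055504, 0.5080733065975795, 0.2048863342028957], 'eef_rot': [-3.140407079419524, -7.296592904793009e-05, 2.749811495202505], 'force': [0.3303704034756668, -0.12569390336214625, 0.8736245491971321], 'moment': [0.016522111390415834, 0.02599236043001402, 0.038471022284103], 'grip_force': 0.0, 'grip_width': 0.09403182974353766}
scene [[502.77203666   0.         322.62473938]
 [  0.         502.77203666 241.4875998 ]
 [  0.           0.           1.        ]] [[ 0.87288391 -0.48782012  0.01025689]
 [-0.33315557 -0.61122886 -0.71791827]
 [ 0.35648429  0.62324217 -0.69605183]] [-0.39654718  0.24766311  0.81340463]
top [[527.05320901   0.         315.60370352]
 [  0.         527.05320901 234.55994779]
 [  0.           0.           1.        ]] [[ 6.70073620e-04 -9.99591970e-01 -2.85559852e-02]
 [-9.91080737e-01  3.14157765e-03 -1.33225761e-01]
 [ 1.33261112e-01  2.83905579e-02 -9.90674241e-01]] [0.05594702 0.48197823 1.09139956]
```

View pics/scene0.png

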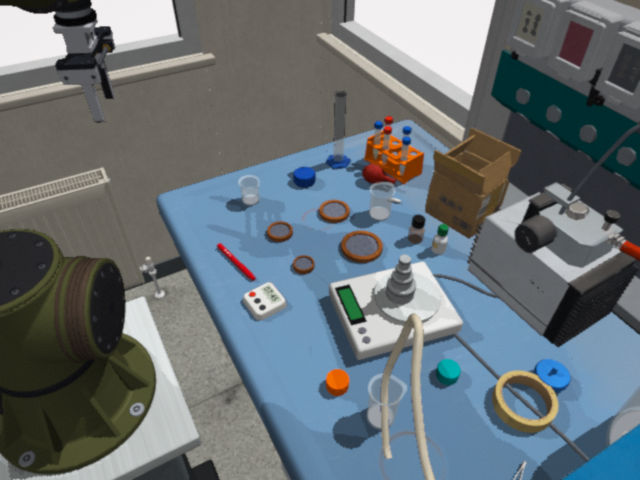

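View pics/top0.png

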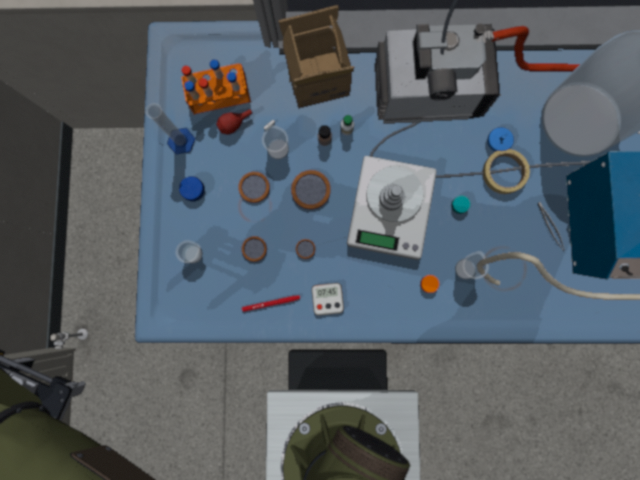

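The scene picture shows the stack on the pan at (404,265). The stands are at (303,264), (280,232), (334,211) and (361,247), the beaker is at (250,190) and the blue cap at (304,177). In the top picture the stack is at (393,195), the stands at (306,249), (255,250), (254,187) and (311,190), the beaker at (190,252), the cap at (192,188). The look-alikes are turquoise at (460,205) and orange at (430,284).

```bash
cat > h.py <<'E'
import numpy as np, cv2
from station import status, vision, silhouettes
def ray(p,u,v):
    d=p["R"].T@np.linalg.solve(p["K"],[u,v,1.]); return -p["R"].T@p["t"], d
def atz(p,u,v,z):
    c,d=ray(p,u,v); return c+d*(z-c[2])/d[2]
def proj(p,X):
    q=p["K"]@((p["R"]@np.asarray(X,float).T).T+p["t"]).T; return (q[:2]/q[2]).T
def cylfit(p,reg,r,z0,z1,x0):
    """fit xy of an upright cylinder so its hull matches the extent of the region"""
    from scipy.optimize import least_squares
    ys,xs=np.nonzero(reg); c=np.array([xs.min(),xs.max()+1,ys.min(),ys.max()+1])
    a=np.linspace(0,2*np.pi,60)
    def f(x):
        P=np.vstack([np.c_[x[0]+r*np.cos(a),x[1]+r*np.sin(a),0*a+z] for z in (z0,z1)]); q=proj(p,P)
        return np.array([q[:,0].min(),q[:,0].max(),q[:,1].min(),q[:,1].max()])-c
    s=least_squares(f,x0); return s.x, s.fun
E
python3 - <<'E'
from h import *
D=dict(weight_50=(.010,.1215,.1415),weight_100=(.014,.1005,.1215),weight_200=(.019,.078,.1005),weight_500=(.026,.048,.078),stand_50=(.022,0,.012),stand_100=(.028,0,.012),stand_200=(.035,0,.012),stand_500=(.044,0,.012),beaker_50=(.025,0,.056))
for n in ["top","scene"]:
    p=vision.camera(n); print(n)
    for k,(r,a,b) in D.items():
        for s in silhouettes(k,p)[:3]:
            e=s["extent"]; u,v=(e[0]+e[2])/2,(e[1]+e[3])/2
            x,res=cylfit(p,s["region"],r,a,b,atz(p,u,v,b)[:2])
            print(k,round(s["score"],2),np.round(e),x.round(4),res.round(1))
E
```

```text
top
weight_50 0.75 [421. 275. 443. 295.] [ 0.3728 -0.1659] [ 3.8 -3.7  3.5 -3.6]
weight_50 0.63 [378. 187. 404. 210.] [ 0.5394 -0.0939] [ 5.9 -5.7  5.4 -5.5]
weight_50 0.49 [449. 195. 473. 215.] [ 0.5258 -0.2292] [ 3.1 -3.   3.  -3. ]
weight_100 0.75 [421. 275. 443. 295.] [ 0.3736 -0.1697] [ 1.8 -1.7  1.6 -1.6]
weight_100 0.63 [378. 187. 404. 210.] [ 0.5435 -0.0962] [ 3.9 -3.8  3.5 -3.6]
weight_100 0.49 [449. 195. 473. 215.] [ 0.5297 -0.2342] [ 1.1 -1.1  1.1 -1.1]
weight_200 0.75 [421. 275. 443. 295.] [ 0.3744 -0.1736] [-0.7  0.7 -0.8  0.8]
weight_200 0.63 [378. 187. 404. 210.] [ 0.5479 -0.0986] [ 1.5 -1.5  1.2 -1.2]
weight_200 0.49 [449. 195. 473. 215.] [ 0.5338 -0.2395] [-1.3  1.3 -1.3  1.3]
weight_500 0.75 [421. 275. 443. 295.] [ 0.3753 -0.1782] [-4.3  4.1 -4.1  4.1]
weight_500 0.63 [378. 187. 404. 210.] [ 0.5531 -0.1013] [-1.8  1.8 -2.2  2.2]
weight_500 0.49 [449. 195. 473. 215.] [ 0.5386 -0.2457] [-5.   4.8 -4.7  4.7]
stand_50 0.75 [239. 174. 271. 201.] [0.5903 0.1929] [ 5.7 -5.8  4.7 -4.7]
stand_50 0.69 [292. 172. 330. 207.] [0.5861 0.0663] [  9.9 -10.    9.2  -9.1]
stand_50 0.
[... 2019 characters left out ...]
.1874] [ 4.1 -4.   2.6 -2.2]
stand_100 0.71 [269. 219. 293. 241.] [0.4533 0.187 ] [-0.1  0.1 -0.4  0.3]
stand_100 0.7 [341. 230. 385. 264.] [0.5853 0.0628] [ 7.  -7.   6.  -5.2]
stand_200 0.91 [318. 201. 351. 222.] [0.59   0.1881] [ 1.  -0.9  0.4 -0.3]
stand_200 0.71 [269. 219. 293. 241.] [0.4538 0.1878] [-3.3  3.4 -2.8  2.3]
stand_200 0.7 [341. 230. 385. 264.] [0.5856 0.0634] [ 3.7 -3.6  3.6 -3. ]
stand_500 0.91 [318. 201. 351. 222.] [0.5907 0.1894] [-3.   3.  -2.5  1.9]
stand_500 0.71 [269. 219. 293. 241.] [0.4547 0.1893] [-7.4  7.5 -6.   4.7]
stand_500 0.7 [341. 230. 385. 264.] [0.5862 0.0646] [-0.6  0.6  0.3 -0.3]
beaker_50 0.59 [237. 175. 259. 206.] [0.441  0.3212] [-1.1  1.1 -0.5  0.4]
```

```bash
python3 - <<'E'
from h import *
for n,c in (("top",(393,195)),("scene",(404,275))):
    p=vision.camera(n)
    for s in silhouettes("stand_50",p)[3:]:
        e=s["extent"]; x,res=cylfit(p,s["region"],.022,0,.012,atz(p,(e[0]+e[2])/2,(e[1]+e[3])/2,.012)[:2]); print(n,round(s["score"],2),np.round(e),x.round(4),res.round(1))
    im=p["pixels"][c[1]-40:c[1]+40,c[0]-40:c[0]+40]
    im=cv2.resize(im,None,fx=7,fy=7,interpolation=cv2.INTER_CUBIC); cv2.imwrite(f"pics/crop_{n}.png",im[:,:,::-1])
a=cv2.imread("pics/crop_top.png");b=cv2.imread("pics/crop_scene.png");cv2.imwrite("pics/crop.png",cv2.resize(np.hstack([a,b]),(800,400)))
E
```

```text
top 0.75 [242. 237. 267. 260.] [0.4542 0.1906] [ 2.6 -2.6  1.7 -1.7]
scene 0.74 [389. 277. 422. 302.] [ 0.5853 -0.0772] [ 3.7 -3.6  2.4 -2.1]
scene 0.57 [317. 201. 349. 224.] [0.5895 0.1872] [ 5.7 -5.7  3.3 -2.9]
```

View pics/crop.png

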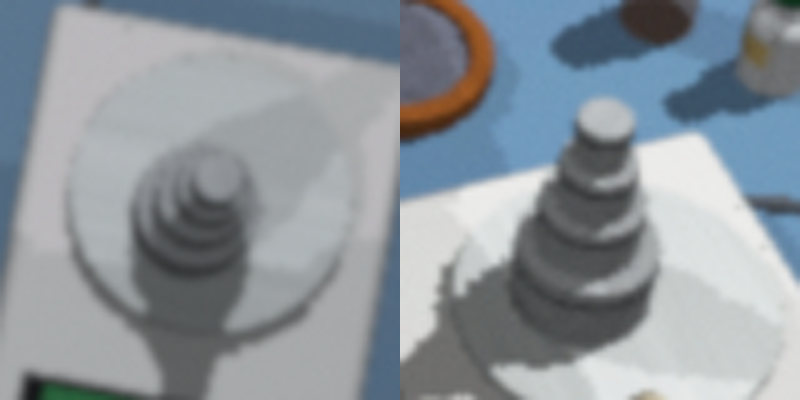

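Four steel faces step down coaxially. The smallest top face is at about (396.4,190) in the top picture and (405,258.6) in the scene picture. It is bare steel, not orange or turquoise, so this is the right stack.

```bash
cat >> h.py <<'E'
def tri(ps,uvs):
    A=np.zeros((3,3));b=np.zeros(3)
    for p,(u,v) in zip(ps,uvs):
        c,d=ray(p,u,v); d/=np.linalg.norm(d); M=np.eye(3)-np.outer(d,d); A+=M;b+=M@c
    X=np.linalg.solve(A,b); return X,[proj(p,X)-np.array(uv) for p,uv in zip(ps,uvs)]
def go(T,yaw=None):
    "units from the measured pose to world point T (and yaw)"
    from scipy.spatial.transform import Rotation as Ro
    o=status.get_obs(); R=Ro.from_euler('xyz',o['eef_rot']); d=R.as_matrix().T@(np.array(T)-o['ee_pos'])/.5
    r=(R.inv()*Ro.from_euler('xyz',[np.pi,0,yaw])).as_rotvec()/(np.pi/2) if yaw is not None else 0
    print('pos',np.round(o['ee_pos'],4),'rot',np.round(o['eef_rot'],3),'shift',np.round(d,4),'turn',np.round(r,4))
E
python3 - <<'E'
from h import *
p=vision.camera("top");s=vision.camera("scene")
for n,a,b in (("w50",(396.4,190),(405,258.6)),("stand50",(305.8,249),(303.3,264)),("hose",(485,262),(415,320)),("mug",(277,140),(382,190)),("blackcap",(325,131),(418,222))):
    X,e=tri([p,s],[a,b]); print(n,X.round(4),np.round(e,1).tolist())
print(atz(p,396.4,190,.1415),atz(s,405,258.6,.1415),atz(p,305.8,249,.012),atz(s,303.3,264,.012))
go([.55,-.1,.26],np.pi)
E
```

```text
w50 [ 0.5546 -0.1047  0.1366] [[-0.2, 0.3], [0.4, -0.1]]
stand50 [0.4535 0.0778 0.0048] [[-0.1, 0.3], [0.3, -0.0]]
hose [ 0.4236 -0.256   0.2223] [[5.7, -9.3], [-14.7, 1.5]]
mug [0.6787 0.1367 0.0697] [[-0.2, 0.4], [0.4, -0.1]]
blackcap [0.7052 0.0356 0.0449] [[-0.4, 0.7], [0.8, -0.2]]
[ 0.55415529 -0.10445118  0.1415    ] [ 0.5506018  -0.10810781  0.1415    ] [0.4533743  0.07718418 0.012     ] [0.44984937 0.07189439 0.012     ]
pos [0.21   0.5083 0.2054] rot [ 3.142 -0.     2.75 ] shift [-1.093  -0.8648 -0.1092] turn [ 0.     -0.     -0.2494]
```

```bash
python3 -m pendant '[0,0,-0.1,0,0,0,1, -0.1,-0.08,-0.11,0,0,-0.05,1, -0.2,-0.16,-0.11,0,0,-0.1,1, -0.3,-0.24,-0.11,0,0,-0.15,1, -0.4,-0.32,-0.11,0,0,-0.2,1, -0.5,-0.4,-0.11,0,0,-0.25,1, -0.6,-0.48,-0.11,0,0,-0.25,1, -0.6,-0.48,-0.11,0,0,-0.25,1,-0.6,-0.48,-0.11,0,0,-0.25,1,-0.6,-0.48,-0.11,0,0,-0.25,1]'
python3 -c "
from h import *
go([.553,-.1055,.26],np.pi)"
```

```text
time_s: 2.4
ee_pos: [0.397, 0.1691, 0.2605]
eef_rot: [-3.141, 0.0, 3.138]
force: [0.1, -0.3, 0.5]
grip_width: 0.0942
grip_force: 0.0
pos [0.397  0.1691 0.2605] rot [-3.141  0.     3.138] shift [-0.3139 -0.5482  0.0014] turn [-0.0002  0.0003 -0.0021]
```

```bash
python3 -m pendant '[-0.05,-0.09,0,0,0,0,1, -0.1,-0.18,0,0,0,0,1, -0.15,-0.27,0,0,0,0,1, -0.2,-0.36,0,0,0,0,0.6, -0.25,-0.45,0,0,0,0,0.6, -0.314,-0.548,0,0,0,0,0.2, -0.314,-0.548,0,0,0,0,-0.1,-0.314,-0.548,0,0,0,0,-0.1,-0.314,-0.548,0,0,0,0,-0.1,-0.314,-0.548,0,0,0,0,-0.1]' 20
python3 - <<'E'
from h import *
p=vision.camera("wrist"); cv2.imwrite("pics/w1.png",p["pixels"][:,:,::-1]); print(p["R"].round(3),p["t"].round(3),proj(p,[.5525,-.1055,.1415]))
go([.553,-.1055,.26],np.pi)
E
```

```text
time_s: 3.4
ee_pos: [0.5526, -0.1004, 0.2607]
eef_rot: [3.142, 0.0, -3.139]
force: [0.7, 0.3, -0.1]
grip_width: 0.0434
grip_force: 0.0
[[-0.002  1.     0.001]
 [ 0.962  0.002  0.272]
 [ 0.272  0.001 -0.962]] [ 0.102 -0.574  0.294] [313.81435164 227.30734433]
pos [ 0.5526 -0.1006  0.2609] rot [-3.142e+00  1.000e-03 -3.139e+00] shift [-0.0007 -0.0099  0.0018] turn [-0.      0.0004  0.0015]
```

View pics/w1.png

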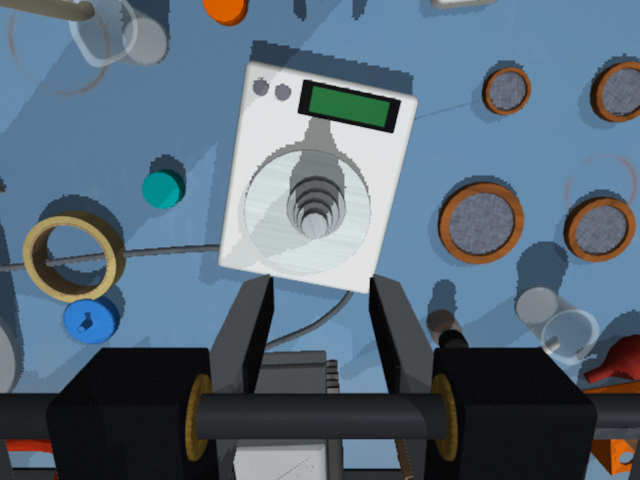

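The wrist view shows the open fingers at rows 275+ and the stack at (315,205) with the smallest weight's top face near (314,224). The stands are at (506,90), (615,92), (481,221) and (600,229).

```bash
python3 - <<'E'
from h import *
im=cv2.imread("pics/w1.png")[160:250,270:360]
cv2.imwrite("pics/w1c.png",cv2.resize(im,(594,594),interpolation=cv2.INTER_CUBIC))
E
```

```text
(no output)
```

View pics/w1c.png

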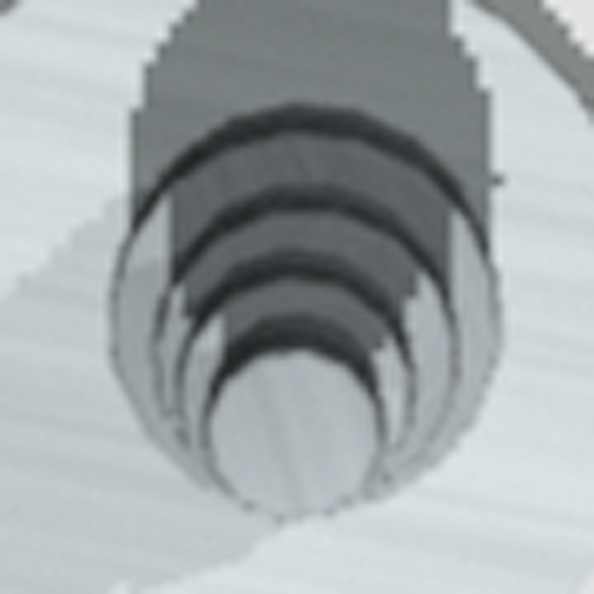

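```bash
python3 - <<'E'
from h import *
p=vision.camera("wrist")
f=lambda c,r:(270+c/6.6,160+r/6.6)
print(atz(p,*f(295.5,433),.1415))
for n,l,rt,near,r,z in (("50",209,382,350,.01,.1415),("100",182,410,280,.014,.1215),("200",155,457,213,.019,.1005),("500",112,500,133,.026,.078)):
    a=atz(p,*f((l+rt)/2,near),z); w=atz(p,*f(l,near),z)[1]-atz(p,*f(rt,near),z)[1]
    print(n,"x",round(a[0]+r,4),"y",round(a[1],4),"width",round(abs(w),4))
for n,c,z in (("s50",(506.5,90),.012),("s100",(616,92),.012),("s500",(481.5,221),.012),("s200",(600,229),.012)): print(n,atz(p,*c,z).round(4))
go([.5535,-.1045,.16])
E
```

```text
[ 0.55131512 -0.10490451  0.1415    ]
50 x 0.552 y -0.1049 width 0.0188
100 x 0.5524 y -0.1051 width 0.0262
200 x 0.5535 y -0.1042 width 0.0368
500 x 0.5542 y -0.1044 width 0.05
s50 [0.4518 0.0758 0.012 ]
s100 [0.4534 0.1803 0.012 ]
s500 [0.5803 0.0655 0.012 ]
s200 [0.5886 0.1895 0.012 ]
pos [ 0.5527 -0.1007  0.2609] rot [-3.141e+00  1.000e-03 -3.139e+00] shift [-0.0016 -0.0076  0.2018] turn 0
```

```bash
python3 -m pendant '[0.001,-0.008,0.05,0,0,0,-0.1, 0.001,-0.008,0.12,0,0,0,-0.1, 0.001,-0.008,0.19,0,0,0,-0.2, 0.001,-0.008,0.23,0,0,0,-0.3, 0.001,-0.008,0.25,0,0,0,-0.3, 0.001,-0.008,0.26,0,0,0,-0.3, 0.001,-0.008,0.268,0,0,0,-0.3, 0.001,-0.008,0.268,0,0,0,-0.3,0.001,-0.008,0.268,0,0,0,-0.3,0.001,-0.008,0.268,0,0,0,-0.3]' 15
python3 - <<'E'
from h import *
go([.552,-.1047,.127])
p=vision.camera("wrist"); cv2.imwrite("pics/w2.png",p["pixels"][:,:,::-1])
E
```

```text
time_s: 4.5
ee_pos: [0.5527, -0.106, 0.1271]
eef_rot: [-3.141, 0.001, -3.141]
force: [-0.4, -0.1, 0.2]
grip_width: 0.033
grip_force: 0.0
pos [ 0.5527 -0.106   0.1271] rot [-3.141e+00  1.000e-03 -3.141e+00] shift [0.0013 0.0025 0.0002] turn 0
```

View pics/w2.png

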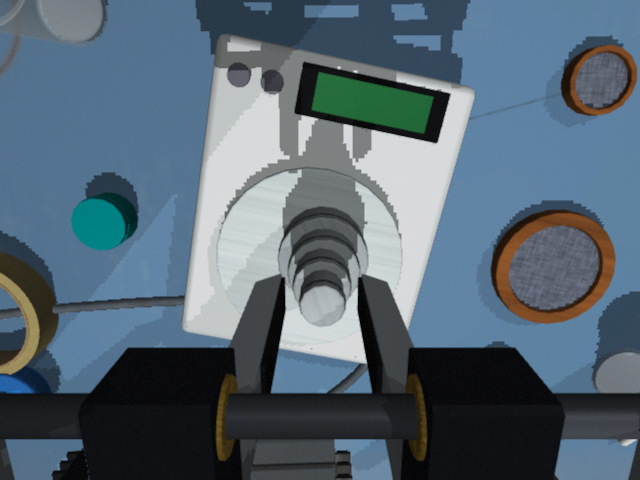

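The weight (322,305) is centred between the finger tips (285 and 359).

```bash
python3 -m pendant '[0,0,0,0,0,0,-0.4, 0,0,0,0,0,0,-0.45, 0,0,0,0,0,0,-0.5,0,0,0,0,0,0,-0.53,0,0,0,0,0,0,-0.56,0,0,0,0,0,0,-0.6,0,0,0,0,0,0,-0.8,0,0,0,0,0,0,-1,0,0,0,0,0,0,-1,0,0,0,0,0,0,-1,0,0,0,0,0,0,-1]' 15
python3 -m pendant '[0,0,-0.01,0,0,0,-1, 0,0,-0.03,0,0,0,-1,0,0,-0.07,0,0,0,-1,0,0,-0.1,0,0,0,-1,0,0,-0.1,0,0,0,-1]'
python3 - <<'E'
from h import *
go([.4535,.0755,.18],np.pi)
p=vision.camera("wrist"); cv2.imwrite("pics/w3.png",p["pixels"][:,:,::-1])
E
```

```text
time_s: 5.65
ee_pos: [0.5524, -0.1059, 0.1265]
eef_rot: [3.142, -0.0, -3.141]
force: [0.4, -0.2, 0.0]
grip_width: 0.0194
grip_force: 15.0
time_s: 6.15
ee_pos: [0.5533, -0.1062, 0.1791]
eef_rot: [-3.141, 0.004, -3.141]
force: [-0.1, 0.7, -0.3]
grip_width: 0.0196
grip_force: 15.0
pos [ 0.5533 -0.1062  0.1791] rot [-3.141  0.004 -3.141] shift [ 0.1993  0.3635 -0.0029] turn [-0.0007  0.0026  0.0006]
```

View pics/w3.png

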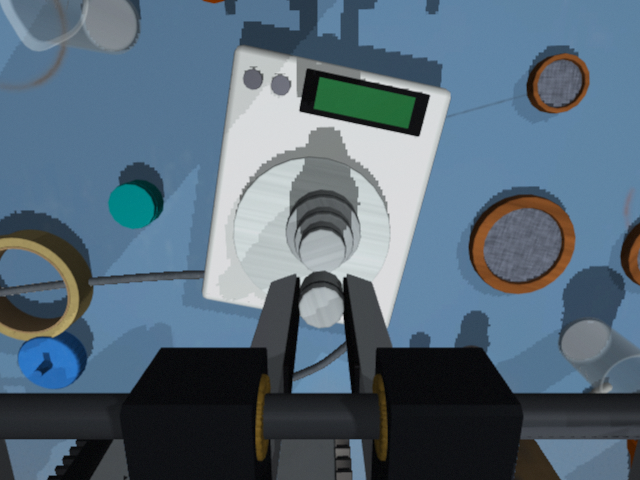

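The smallest weight is held at (322,300). The other three are still standing, with weight_100's top at (323,246).

```bash
python3 -m pendant '[0.02,0.04,0,0,0,0,-1, 0.06,0.11,0,0,0,0,-1, 0.1,0.18,0,0,0,0,-1, 0.14,0.255,0,0,0,0,-1, 0.18,0.33,0.04,0,0,0,-1, 0.2,0.365,0.1,0,0,0,-1, 0.2,0.365,0.18,0,0,0,-1, 0.2,0.365,0.24,0,0,0,-1, 0.2,0.365,0.27,0,0,0,-1, 0.2,0.365,0.27,0,0,0,-1, 0.2,0.365,0.27,0,0,0,-1]'
python3 - <<'E'
from h import *
go([.4525,.0765,.0135],np.pi)
p=vision.camera("wrist"); cv2.imwrite("pics/w4.png",p["pixels"][:,:,::-1])
a=np.linspace(0,7,60); o=status.get_obs()
E
```

```text
time_s: 7.3
ee_pos: [0.4522, 0.0764, 0.0416]
eef_rot: [-3.142, -0.0, -3.141]
force: [-0.1, 0.1, 0.2]
grip_width: 0.0193
grip_force: 15.0
pos [0.4522 0.0764 0.0416] rot [-3.142 -0.    -3.141] shift [-0.0006  0.0001  0.0562] turn [-0.     -0.0003  0.0005]
```

View pics/w4.png

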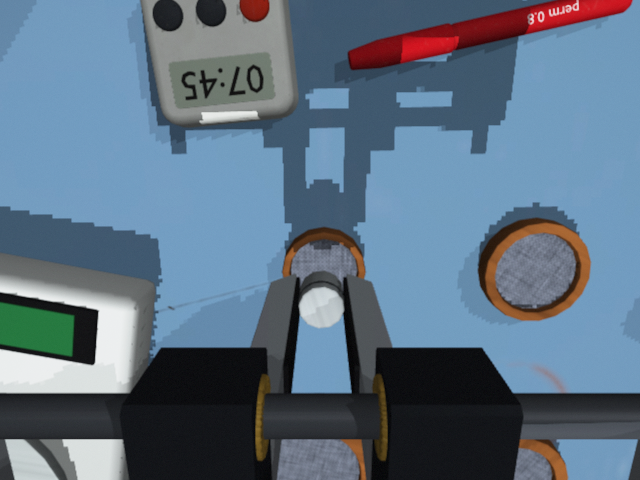

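Stand_50's rim spans columns 283–366 with its near edge at row 229, and the held weight is over it at (321,305). Stand_100 is at (535,270).

```bash
python3 - <<'E'
from h import *
p=vision.camera("wrist")
a=atz(p,324.5,229,.012);print("s50 x",a[0]+.022,"y",atz(p,324.5,260,.012)[1], "w",atz(p,283,260,.012)[1]-atz(p,366,260,.012)[1])
R=np.zeros((480,640),bool);R[218:321,479:590]=1
print(cylfit(p,R,.028,0,.012,[.453,.183]))
print("held top",atz(p,321,305,.056))
E
```

```text
s50 x 0.45138210232259607 y 0.07838915621668638 w -0.04291152982744299
(array([0.45374843, 0.19001545]), array([-2.71383091,  2.56307545, -1.32914927,  1.67147422]))
held top [0.45047751 0.07655533 0.056     ]
```

```bash
python3 -m pendant '[0,0.003,0.02,0,0,0,-1, 0,0.003,0.04,0,0,0,-1, 0,0.003,0.048,0,0,0,-1, 0,0.003,0.052,0,0,0,-1, 0,0.003,0.054,0,0,0,-1, 0,0.003,0.055,0,0,0,-1, 0,0.003,0.056,0,0,0,-1, 0,0.003,0.056,0,0,0,-1,0,0.003,0.056,0,0,0,-1]'; python3 -c "
from h import *
for i in range(3): vision.camera('wrist'); print(status.get_obs()['force'],status.get_obs()['ee_pos'])"
```

```text
time_s: 8.3
ee_pos: [0.4523, 0.078, 0.0136]
eef_rot: [3.142, 0.0, -3.141]
force: [-0.4, 0.8, -0.4]
grip_width: 0.0195
grip_force: 15.0
[-0.00293144 -0.18453001 -1.07114227] [0.45228591 0.077996   0.01356319]
[ 0.23805455 -0.61198914  0.16625374] [0.45227426 0.07800811 0.01354246]
[ 0.7316661   0.23281371 -0.99544997] [0.45227384 0.07798906 0.01351136]
```

No contact yet; lower in 0.5 mm steps.

```bash
python3 -m pendant '[0,0,0.0005,0,0,0,-1, 0,0,0.001,0,0,0,-1,0,0,0.001,0,0,0,-1,0,0,0.001,0,0,0,-1]';python3 -m pendant '[0,0,0.0005,0,0,0,-1, 0,0,0.001,0,0,0,-1,0,0,0.001,0,0,0,-1,0,0,0.001,0,0,0,-1]'
```

```text
time_s: 8.85
ee_pos: [0.4522, 0.078, 0.0129]
eef_rot: [-3.142, -0.0, -3.141]
force: [0.6, 0.3, -0.9]
grip_width: 0.0194
grip_force: 15.0
time_s: 9.25
ee_pos: [0.4523, 0.078, 0.0128]
eef_rot: [3.142, 0.0, -3.141]
force: [-3.0, 0.1, 7.7]
grip_width: 0.019
grip_force: 15.0
```

```bash
python3 -m pendant '[0,0,-0.0006,0,0,0,-1, 0,0,-0.0006,0,0,0,-0.55, 0,0,-0.0006,0,0,0,-0.5,0,0,-0.0006,0,0,0,-0.4,0,0,-0.0006,0,0,0,-0.3,0,0,-0.0006,0,0,0,-0.25,0,0,-0.0006,0,0,0,-0.25]'
python3 -m pendant '[0,0,-0.01,0,0,0,-0.25, 0,0,-0.03,0,0,0,-0.25,0,0,-0.08,0,0,0,-0.25,0,0,-0.16,0,0,0,-0.25,0,0,-0.24,0,0,0,-0.25,0,0,-0.32,0,0,0,-0.25,0,0,-0.34,0,0,0,-0.25,0,0,-0.34,0,0,0,-0.25]'
python3 - <<'E'
from h import *
go([.5524,-.1059,.184],np.pi)
p=vision.camera("wrist"); cv2.imwrite("pics/w5.png",p["pixels"][:,:,::-1])
E
```

```text
time_s: 9.95
ee_pos: [0.4522, 0.078, 0.0127]
eef_rot: [-3.142, -0.0, -3.141]
force: [0.3, 0.4, -0.2]
grip_width: 0.0353
grip_force: 0.0
time_s: 10.75
ee_pos: [0.4528, 0.0781, 0.1845]
eef_rot: [3.141, 0.003, -3.141]
force: [0.7, -0.0, -1.4]
grip_width: 0.0353
grip_force: 0.0
pos [0.4528 0.0781 0.1845] rot [ 3.141e+00  3.000e-03 -3.141e+00] shift [-0.1989 -0.3681  0.0016] turn [0.0002 0.0022 0.0006]
```

View pics/w5.png

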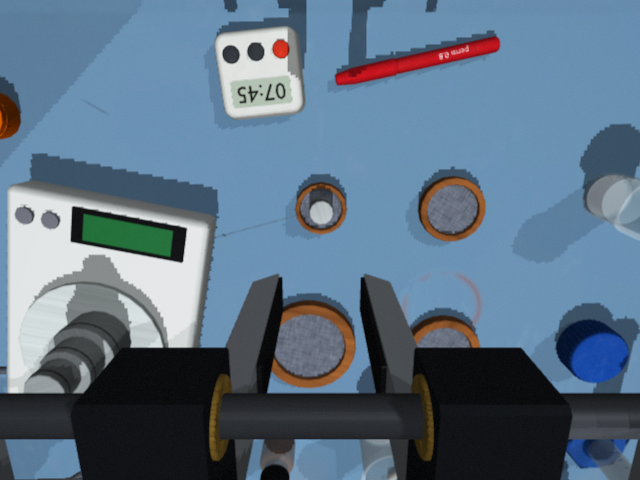

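Weight_50 stands upright in its recess at (321,210). Stand_100 is empty at (452,208).

```bash
python3 -m pendant '[-0.02,-0.04,0,0,0,0,-0.15, -0.06,-0.11,0,0,0,0,-0.15, -0.1,-0.19,0,0,0,0,-0.15, -0.15,-0.27,0,0,0,0,-0.15, -0.185,-0.34,0,0,0,0,-0.15, -0.199,-0.367,0.01,0,0,0,-0.15, -0.199,-0.367,0.05,0,0,0,-0.15, -0.199,-0.367,0.1,0,0,0,-0.15, -0.199,-0.367,0.14,0,0,0,-0.15, -0.199,-0.367,0.156,0,0,0,-0.15,-0.199,-0.367,0.156,0,0,0,-0.15,-0.199,-0.367,0.156,0,0,0,-0.15]' 20
python3 - <<'E'
from h import *
go([.5525,-.1055,.106],np.pi)
p=vision.camera("wrist"); cv2.imwrite("pics/w6.png",p["pixels"][:,:,::-1])
R=np.zeros((480,640),bool);
E
```

```text
time_s: 12.0
ee_pos: [0.552, -0.1052, 0.1052]
eef_rot: [-3.142, 0.0, -3.14]
force: [-0.1, 0.7, 0.1]
grip_width: 0.0398
grip_force: 0.0
pos [ 0.552  -0.1052  0.1052] rot [-3.142  0.    -3.14 ] shift [-0.0009 -0.0006 -0.0016] turn [-0.      0.0002  0.0008]
```

View pics/w6.png

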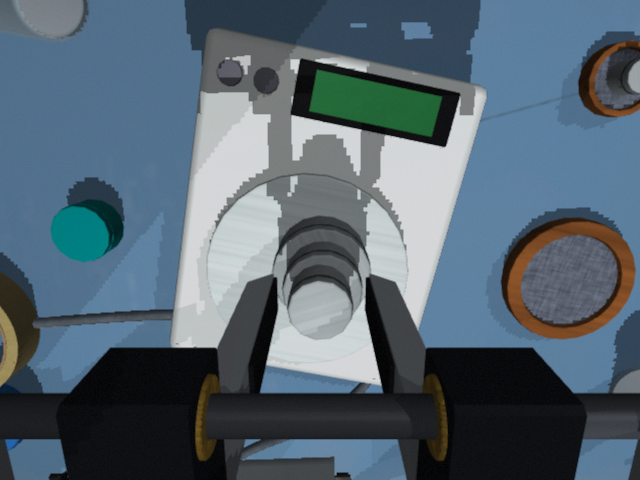

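The weight (320) is centred between the fingers (277 and 366), so I grip and lift.

```bash
python3 -m pendant '[0,0,-0.001,0,0,0,-0.25, 0,0,-0.001,0,0,0,-0.3, 0,0,-0.001,0,0,0,-0.35,0,0,-0.001,0,0,0,-0.38,0,0,-0.001,0,0,0,-0.42,0,0,-0.001,0,0,0,-0.6,0,0,-0.001,0,0,0,-0.8,0,0,-0.001,0,0,0,-1,0,0,-0.001,0,0,0,-1,0,0,-0.001,0,0,0,-1]' 20
python3 -m pendant '[0,0,-0.01,0,0,0,-1, 0,0,-0.03,0,0,0,-1,0,0,-0.08,0,0,0,-1,0,0,-0.12,0,0,0,-1,0,0,-0.13,0,0,0,-1, 0.02,0.06,-0.13,0,0,0,-1, 0.05,0.15,-0.13,0,0,0,-1, 0.08,0.24,-0.13,0,0,0,-1, 0.11,0.33,-0.13,0,0,0,-1, 0.14,0.42,-0.13,0,0,0,-1, 0.17,0.51,-0.13,0,0,0,-1, 0.19,0.565,-0.13,0,0,0,-1]'
python3 -c "
from h import *
go([.4535,.1885,.04],np.pi)"
```

```text
time_s: 13.05
ee_pos: [0.5519, -0.1055, 0.1054]
eef_rot: [-3.142, 0.0, -3.141]
force: [-0.5, -0.9, 3.7]
grip_width: 0.0275
grip_force: 20.0
time_s: 14.25
ee_pos: [0.4552, 0.1795, 0.17]
eef_rot: [3.141, -0.001, -3.139]
force: [0.2, -0.3, -1.7]
grip_width: 0.0272
grip_force: 20.0
pos [0.4552 0.1795 0.17  ] rot [ 3.141e+00 -1.000e-03 -3.139e+00] shift [0.0032 0.0181 0.2599] turn [ 0.0001 -0.0003  0.0016]
```

```bash
python3 -m pendant '[0.0035,0.018,0.03,0,0,0,-1, 0.0035,0.018,0.1,0,0,0,-1,0.0035,0.018,0.17,0,0,0,-1,0.0035,0.018,0.23,0,0,0,-1,0.0035,0.018,0.255,0,0,0,-1,0.0035,0.018,0.26,0,0,0,-1,0.0035,0.018,0.26,0,0,0,-1,0.0035,0.018,0.26,0,0,0,-1]'
python3 - <<'E'
from h import *
go([.4535,.1885,.0135],np.pi)
p=vision.camera("wrist"); cv2.imwrite("pics/w7.png",p["pixels"][:,:,::-1])
from station import status
np.savez("w7.npz",**{k:p[k] for k in "KRt"})
E
```

```text
time_s: 15.05
ee_pos: [0.4556, 0.1862, 0.0416]
eef_rot: [3.141, 0.002, -3.141]
force: [-0.2, 0.1, -1.6]
grip_width: 0.0273
grip_force: 20.0
pos [0.4556 0.1862 0.0416] rot [ 3.141e+00  2.000e-03 -3.141e+00] shift [0.0044 0.0045 0.0561] turn [0.0004 0.0013 0.0005]
```

View pics/w7.png

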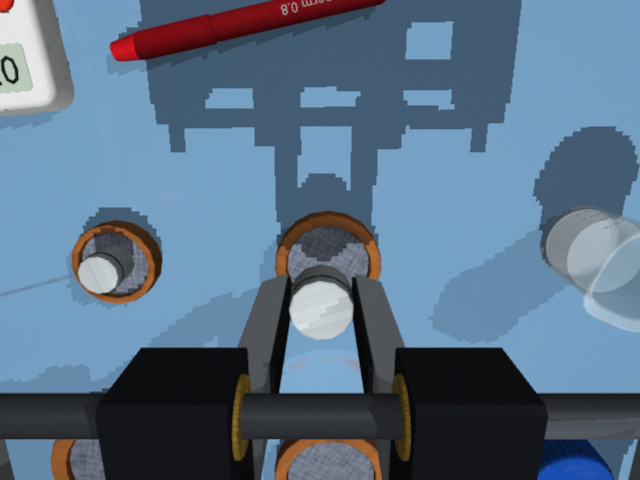

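Stand_100's rim spans columns 276–381 with its near edge at row 211. The held weight is at (321,308). Weight_50 is still upright at (105,270).

```bash
python3 - <<'E'
from h import *
p=dict(np.load("w7.npz"))
print("s100",atz(p,328.5,211,.012)[0]+.028,atz(p,328.5,260,.012)[1],atz(p,381,260,.012)[1]-atz(p,276,260,.012)[1],"held",atz(p,321,308,.056))
print(status.get_obs()['ee_pos'])
E
```

```text
s100 0.450996788844721 0.19019679902283287 0.05414119206987192 held [0.45462685 0.18628092 0.056     ]
[0.45556607 0.18620397 0.04151773]
```

```bash
python3 -m pendant '[0.006,0.006,0.015,0,0,0,-1, 0.006,0.006,0.035,0,0,0,-1, 0.006,0.006,0.045,0,0,0,-1, 0.006,0.006,0.05,0,0,0,-1, 0.006,0.006,0.053,0,0,0,-1, 0.006,0.006,0.055,0,0,0,-1, 0.006,0.006,0.056,0,0,0,-1, 0.006,0.006,0.057,0,0,0,-1,0.006,0.006,0.057,0,0,0,-1,0.006,0.006,0.057,0,0,0,-1]'; python3 -m pendant '[0,0,0.0005,0,0,0,-1,0,0,0.0005,0,0,0,-1,0,0,0.0005,0,0,0,-1]'
```

```text
time_s: 16.1
ee_pos: [0.452, 0.189, 0.0128]
eef_rot: [-3.142, 0.0, -3.141]
force: [-5.6, -3.0, 14.0]
grip_width: 0.0275
grip_force: 20.0
time_s: 16.4
ee_pos: [0.452, 0.189, 0.0127]
eef_rot: [3.142, 0.0, -3.141]
force: [-7.6, -3.0, 17.3]
grip_width: 0.0273
grip_force: 20.0
```

```bash
python3 -m pendant '[0,0,-0.0014,0,0,0,-1, 0,0,-0.0014,0,0,0,-0.4, 0,0,-0.0014,0,0,0,-0.35,0,0,-0.0014,0,0,0,-0.25,0,0,-0.0014,0,0,0,-0.15,0,0,-0.0014,0,0,0,-0.1,0,0,-0.0014,0,0,0,-0.1]'
python3 -m pendant '[0,0,-0.01,0,0,0,-0.1, 0,0,-0.03,0,0,0,-0.1,0,0,-0.08,0,0,0,-0.1,0,0,-0.16,0,0,0,-0.1,0,0,-0.24,0,0,0,-0.1,0,0,-0.31,0,0,0,-0.1,0,0,-0.34,0,0,0,0,0,0,-0.34,0,0,0,0.1]'
python3 - <<'E'
from h import *
go([.553,-.1045,.0835],np.pi)
p=vision.camera("wrist"); cv2.imwrite("pics/w8.png",p["pixels"][:,:,::-1])
np.savez("w8.npz",**{k:p[k] for k in "KRt"})
for k,c in (("stand_200",(.59,.19)),):
    for s in silhouettes(k,p): print(round(s["score"],2),np.round(s["extent"]))
E
```

```text
time_s: 17.1
ee_pos: [0.452, 0.189, 0.0123]
eef_rot: [3.142, 0.0, -3.141]
force: [0.7, 0.5, 2.6]
grip_width: 0.0426
grip_force: 1.2
time_s: 17.9
ee_pos: [0.4526, 0.1893, 0.185]
eef_rot: [3.14, 0.004, -3.141]
force: [-0.1, -0.3, -0.5]
grip_width: 0.0506
grip_force: 0.0
pos [0.4526 0.1893 0.185 ] rot [ 3.14   0.004 -3.141] shift [-0.1993 -0.588   0.2029] turn [0.0009 0.0028 0.0006]
0.95 [164. 182. 219. 236.]
0.93 [289. 176. 356. 243.]
0.81 [143. 298. 217. 361.]
0.75 [289. 313. 362. 384.]
```

View pics/w8.png

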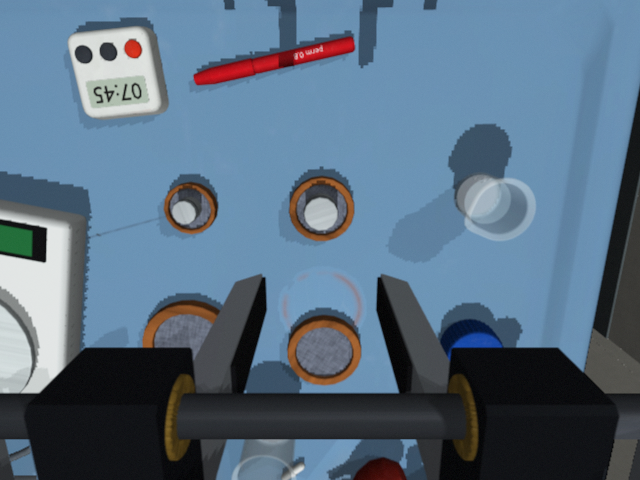

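Both small weights are upright in their recesses, at (184,210) and (320,214). The beaker is untouched at (495,205).

```bash
python3 - <<'E'
from h import *
p=dict(np.load("w8.npz"))
R=np.zeros((480,640),bool);R[313:384,289:362]=1
print(cylfit(p,R,.035,0,.012,[.59,.19]))
E
python3 -m pendant '[-0.02,-0.06,0,0,0,0,0.15, -0.05,-0.15,0,0,0,0,0.15, -0.08,-0.24,0,0,0,0,0.15, -0.11,-0.33,0,0,0,0,0.15, -0.14,-0.42,0,0,0,0,0.15, -0.17,-0.51,0,0,0,0,0.15, -0.195,-0.575,0,0,0,0,0.15, -0.201,-0.588,0.02,0,0,0,0.15, -0.201,-0.588,0.08,0,0,0,0.15,-0.201,-0.588,0.13,0,0,0,0.15,-0.201,-0.588,0.15,0,0,0,0.15,-0.201,-0.588,0.15,0,0,0,0.15]' 30
python3 - <<'E'
from h import *
go([.553,-.1045,.0845],np.pi)
p=vision.camera("wrist"); cv2.imwrite("pics/w9.png",p["pixels"][:,:,::-1])
np.savez("w9.npz",**{k:p[k] for k in "KRt"})
E
```

```text
(array([0.58830951, 0.19399702]), array([-1.10752742,  1.10870088, -0.67023787,  0.78468904]))
time_s: 19.2
ee_pos: [0.5517, -0.1041, 0.1054]
eef_rot: [3.141, -0.003, -3.14]
force: [-0.4, -0.0, 0.1]
grip_width: 0.0542
grip_force: 0.0
pos [ 0.5517 -0.1041  0.1054] rot [ 3.141e+00 -3.000e-03 -3.140e+00] shift [-0.0028 -0.0008  0.0417] turn [ 0.0006 -0.0022  0.0009]
```

View pics/w9.png

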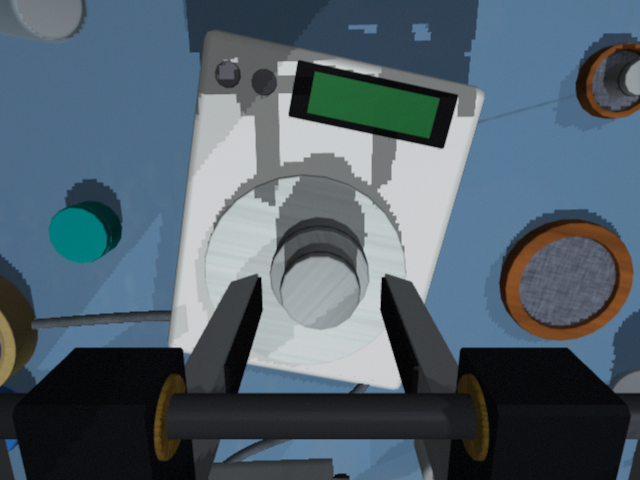

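Weight_200's top face (320,291) is centred between the fingers (262 and 382).

```bash
python3 - <<'E'
from h import *
p=dict(np.load("w9.npz"))
print(atz(p,320.5,291.5,.1005), "w500",atz(p,319.5,300,.078))
E
```

```text
[ 0.55161939 -0.10429746  0.1005    ] w500 [ 0.56617356 -0.10479417  0.078     ]
```

```bash
python3 -m pendant '[0,0,0.02,0,0,0,0.15, 0,0,0.035,0,0,0,0.1, 0,0,0.041,0,0,0,0.05,0,0,0.041,0,0,0,0,0,0,0.041,0,0,0,-0.05,0,0,0.041,0,0,0,-0.1,0,0,0.041,0,0,0,-0.13,0,0,0.041,0,0,0,-0.16,0,0,0.041,0,0,0,-0.2,0,0,0.041,0,0,0,-0.5,0,0,0.041,0,0,0,-1,0,0,0.041,0,0,0,-1]' 30
python3 -m pendant '[0,0,0,0,0,0,-1,0,0,0,0,0,0,-1,0,0,0,0,0,0,-1]'
```

```text
time_s: 20.45
ee_pos: [0.5527, -0.1049, 0.0868]
eef_rot: [3.142, 0.0, -3.141]
force: [0.1, 1.5, 1.9]
grip_width: 0.0369
grip_force: 30.0
time_s: 20.75
ee_pos: [0.5527, -0.1049, 0.0868]
eef_rot: [3.142, 0.0, -3.141]
force: [-0.0, 2.0, 3.3]
grip_width: 0.0376
grip_force: 30.0
```

```bash
python3 -m pendant '[0,0,-0.01,0,0,0,-1, 0,0,-0.03,0,0,0,-1,0,0,-0.07,0,0,0,-1,0,0,-0.11,0,0,0,-1,0,0,-0.12,0,0,0,-1, -0.01,0.06,-0.12,0,0,0,-1, -0.02,0.15,-0.12,0,0,0,-1, -0.03,0.24,-0.12,0,0,0,-1, -0.04,0.33,-0.12,0,0,0,-1, -0.05,0.42,-0.12,0,0,0,-1, -0.06,0.5,-0.12,0,0,0,-1, -0.072,0.56,-0.12,0,0,0,-1]'
python3 - <<'E'
from h import *
go([.5885,.191,.045],np.pi)
p=vision.camera("wrist")
for s in silhouettes("stand_200",p)+silhouettes("weight_200",p): print(round(s["score"],2),np.round(s["extent"]))
E
```

```text
time_s: 21.95
ee_pos: [0.588, 0.1775, 0.1462]
eef_rot: [-3.141, -0.001, -3.139]
force: [0.9, -1.1, -1.1]
grip_width: 0.037
grip_force: 30.0
pos [0.588  0.1775 0.1462] rot [-3.141e+00 -1.000e-03 -3.139e+00] shift [-0.0012  0.027   0.2024] turn [-0.0001 -0.0004  0.0014]
0.87 [299.   2. 381.  75.]
0.69 [141.   0. 212.  63.]
0.69 [116. 159. 235. 274.]
0.59 [295. 175. 388. 262.]
0.75 [318.   0. 361.  48.]
0.66 [149.   2. 188.  41.]
0.58 [278. 256. 369. 347.]
```

```bash
python3 -m pendant '[0,0.025,0.03,0,0,0,-1, 0,0.025,0.09,0,0,0,-1,0,0.025,0.15,0,0,0,-1,0,0.025,0.18,0,0,0,-1,0,0.025,0.19,0,0,0,-1,0,0.025,0.19,0,0,0,-1,0,0.025,0.19,0,0,0,-1]'
python3 - <<'E'
from h import *
go([.5885,.191,.0168],np.pi)
p=vision.camera("wrist")
cv2.imwrite("pics/w10.png",p["pixels"][:,:,::-1])
o=status.get_obs()['ee_pos']
for s in silhouettes("stand_200",p):
    e=s["extent"]; print(round(s["score"],2),np.round(e), "x",atz(p,(e[0]+e[2])/2,e[1],.012)[0]+.035,"y",[atz(p,c,e[1]+40,.012)[1].round(4) for c in (e[0],e[2])])
for s in silhouettes("weight_200",p): e=s["extent"]; print(round(s["score"],2),np.round(e),atz(p,(e[0]+e[2])/2,(e[1]+e[3])/2,o[2]+.0137))
E
```

```text
time_s: 22.8
ee_pos: [0.589, 0.1877, 0.053]
eef_rot: [3.141, 0.002, -3.141]
force: [0.9, 1.1, -0.2]
grip_width: 0.0373
grip_force: 30.0
pos [0.589  0.1877 0.053 ] rot [ 3.141e+00  2.000e-03 -3.141e+00] shift [0.0012 0.0067 0.0723] turn [0.0003 0.0011 0.0004]
0.68 [265.   2. 381.  56.] x 0.49498462423225564 y [np.float64(0.161), np.float64(0.2161)]
0.67 [ 45.   0. 142.  39.] x 0.49421816931644 y [np.float64(0.0574), np.float64(0.1029)]
0.66 [ 18. 171. 185. 327.] x 0.5729880463789224 y [np.float64(0.0287), np.float64(0.1162)]
0.63 [268. 196. 393. 280.] x 0.5860277466814591 y [np.float64(0.1595), np.float64(0.2262)]
0.98 [297.   0. 350.  19.] [0.4745248  0.18846748 0.06679635]
0.91 [280. 256. 366. 347.] [0.58542439 0.18851229 0.06679635]
0.44 [ 72.   0. 100.   7.] [0.47261309 0.10606104 0.06679635]
```

```bash
python3 -m pendant '[0.002,0.008,0.02,0,0,0,-1, 0.002,0.008,0.045,0,0,0,-1, 0.002,0.008,0.06,0,0,0,-1, 0.002,0.008,0.065,0,0,0,-1, 0.002,0.008,0.068,0,0,0,-1, 0.002,0.008,0.069,0,0,0,-1, 0.002,0.008,0.07,0,0,0,-1, 0.002,0.008,0.07,0,0,0,-1,0.002,0.008,0.07,0,0,0,-1]'; python3 -m pendant '[0,0,0.001,0,0,0,-1,0,0,0.001,0,0,0,-1]'
```

```text
time_s: 23.85
ee_pos: [0.5875, 0.1916, 0.017]
eef_rot: [3.142, 0.0, -3.141]
force: [0.0, 0.4, -1.9]
grip_width: 0.0375
grip_force: 30.0
time_s: 24.05
ee_pos: [0.5875, 0.1917, 0.0168]
eef_rot: [3.141, 0.0, -3.141]
force: [-1.9, 0.3, 4.1]
grip_width: 0.0372
grip_force: 30.0
```

```bash
python3 -m pendant '[0,0,0.0008,0,0,0,-0.19, 0,0,0.0008,0,0,0,-0.15,0,0,0.0005,0,0,0,-0.05,0,0,0.0005,0,0,0,0.05,0,0,0.0005,0,0,0,0.12,0,0,0.0005,0,0,0,0.12]'
python3 -m pendant '[0,0,-0.01,0,0,0,0.12, 0,0,-0.03,0,0,0,0.12,0,0,-0.08,0,0,0,0.12,0,0,-0.14,0,0,0,0.12,0,0,-0.2,0,0,0,0.12,0,0,-0.26,0,0,0,0.12,0,0,-0.3,0,0,0,0.2,0,0,-0.3,0,0,0,0.5]' 40
python3 - <<'E'
from h import *
go([.553,-.1045,.09],np.pi)
p=vision.camera("wrist"); cv2.imwrite("pics/w11.png",p["pixels"][:,:,::-1])
for k in ("weight_200","stand_200"):
  for s in silhouettes(k,p): print(k,round(s["score"],2),np.round(s["extent"]))
E
```

```text
time_s: 24.65
ee_pos: [0.5873, 0.1916, 0.0159]
eef_rot: [-3.142, -0.0, -3.141]
force: [0.3, 0.2, 0.5]
grip_width: 0.0525
grip_force: 0.0
time_s: 25.45
ee_pos: [0.5885, 0.192, 0.1699]
eef_rot: [3.14, 0.006, -3.141]
force: [0.1, 0.1, -0.2]
grip_width: 0.0613
grip_force: 0.0
pos [0.5885 0.192  0.1699] rot [ 3.14   0.006 -3.141] shift [ 0.0725 -0.5931  0.1585] turn [0.001  0.0036 0.0006]
weight_200 0.94 [142.  11. 176.  44.]
weight_200 0.94 [296. 194. 346. 241.]
weight_200 0.64 [294.   6. 337.  50.]
stand_200 0.83 [279.   2. 356.  74.]
stand_200 0.59 [134.   0. 199.  65.]
stand_200 0.59 [282. 170. 364. 254.]
stand_200 0.58 [  0.  27.  45. 297.]
```

Detections put weight_200 ([296–346]×[194–241]) inside stand_200 ([282–364]×[170–254]). Next is the largest weight.

```bash
python3 -m pendant '[0.01,-0.06,0,0,0,0,0.5, 0.02,-0.15,0,0,0,0,0.5, 0.03,-0.24,0,0,0,0,0.5, 0.04,-0.33,0,0,0,0,0.5, 0.05,-0.42,0,0,0,0,0.5, 0.06,-0.51,0,0,0,0,0.5, 0.07,-0.575,0.02,0,0,0,0.5, 0.0725,-0.593,0.07,0,0,0,0.5, 0.0725,-0.593,0.12,0,0,0,0.5,0.0725,-0.593,0.15,0,0,0,0.5,0.0725,-0.593,0.155,0,0,0,0.5,0.0725,-0.593,0.155,0,0,0,0.5]' 45
python3 - <<'E'
from h import *
go([.553,-.1045,.0555],np.pi)
p=vision.camera("wrist"); cv2.imwrite("pics/w12.png",p["pixels"][:,:,::-1])
for k in ("weight_500",):
  for s in silhouettes(k,p):
    e=s["extent"]; x,r=cylfit(p,s["region"],.026,.048,.078,[.554,-.104]); print(k,round(s["score"],2),np.round(e),x.round(4),r.round(1))
E
```

```text
time_s: 26.8
ee_pos: [0.551, -0.1048, 0.0878]
eef_rot: [3.141, -0.002, -3.141]
force: [0.4, -0.4, 0.6]
grip_width: 0.0702
grip_force: 0.0
pos [ 0.551  -0.1048  0.0878] rot [ 3.141e+00 -2.000e-03 -3.141e+00] shift [-0.0041  0.0005  0.0646] turn [ 0.0003 -0.001   0.0006]
weight_500 0.74 [623.  60. 636.  96.] [0.4608 0.0304] [-80.   67.9 -40.5  54.7]
weight_500 0.73 [ 36. 203. 112. 270.] [ 0.5315 -0.2241] [-28.5  33.  -23.8  26.9]
weight_500 0.66 [268. 224. 376. 338.] [ 0.5533 -0.1044] [-1.1  1.1 -1.5  1.7]
```

```bash
python3 -m pendant '[-0.003,0,0.03,0,0,0,0.5, -0.003,0,0.05,0,0,0,0.45, -0.003,0,0.06,0,0,0,0.4,-0.003,0,0.064,0,0,0,0.35,-0.003,0,0.065,0,0,0,0.3,-0.003,0,0.065,0,0,0,0.25,-0.003,0,0.065,0,0,0,0.2,-0.003,0,0.065,0,0,0,0.17,-0.003,0,0.065,0,0,0,0.13,-0.003,0,0.065,0,0,0,0.1,-0.003,0,0.065,0,0,0,-0.3,-0.003,0,0.065,0,0,0,-1]' 45
python3 -m pendant '[0,0,0,0,0,0,-1,0,0,0,0,0,0,-1,0,0,0,0,0,0,-1]'
```

```text
time_s: 28.1
ee_pos: [0.5529, -0.105, 0.0561]
eef_rot: [-3.141, 0.0, -3.141]
force: [-0.4, -0.3, 2.2]
grip_width: 0.0514
grip_force: 45.0
time_s: 28.4
ee_pos: [0.553, -0.105, 0.0561]
eef_rot: [-3.141, 0.0, -3.141]
force: [-0.3, -2.1, 2.7]
grip_width: 0.0514
grip_force: 45.0
```

```bash
python3 -m pendant '[0,0,-0.01,0,0,0,-1, 0,0,-0.03,0,0,0,-1,0,0,-0.07,0,0,0,-1,0,0,-0.11,0,0,0,-1,0,0,-0.12,0,0,0,-1, -0.01,0.05,-0.12,0,0,0,-1, -0.02,0.12,-0.12,0,0,0,-1, -0.035,0.19,-0.12,0,0,0,-1, -0.05,0.26,-0.12,0,0,0,-1, -0.06,0.31,-0.1,0,0,0,-1, -0.064,0.341,-0.06,0,0,0,-1, -0.064,0.341,-0.02,0,0,0,-1]' 45
python3 -m pendant '[0,0,0,0,0,0,-1,0,0,0,0,0,0,-1]'
python3 - <<'E'
from h import *
go([.585,.0655,.0161],np.pi)
p=vision.camera("wrist")
cv2.imwrite("pics/w13.png",p["pixels"][:,:,::-1])
o=status.get_obs()['ee_pos']
for s in silhouettes("stand_500",p):
    e=s["extent"]; print(round(s["score"],2),np.round(e), "x",atz(p,(e[0]+e[2])/2,e[1],.012)[0]+.044,"y",[atz(p,c,e[1]+45,.012)[1].round(4) for c in (e[0],e[2])])
for s in silhouettes("weight_500",p): e=s["extent"]; print(round(s["score"],2),np.round(e),atz(p,(e[0]+e[2])/2,(e[1]+e[3])/2,o[2]+.022))
E
```

```text
time_s: 29.6
ee_pos: [0.5846, 0.0678, 0.0649]
eef_rot: [3.141, -0.0, -3.138]
force: [0.9, -0.7, -4.2]
grip_width: 0.0511
grip_force: 45.0
time_s: 29.8
ee_pos: [0.5846, 0.0654, 0.066]
eef_rot: [-3.142, -0.001, -3.141]
force: [0.5, -1.1, -3.4]
grip_width: 0.0518
grip_force: 45.0
pos [0.5846 0.0654 0.066 ] rot [-3.142e+00 -1.000e-03 -3.141e+00] shift [-0.0009  0.0001  0.0999] turn [-0.     -0.0005  0.0005]
0.86 [306.   0. 394.  52.] x 0.495483494730108 y [np.float64(0.0579), np.float64(0.1022)]
0.85 [476. 199. 600. 318.] x 0.5944811803850862 y [np.float64(0.1538), np.float64(0.2245)]
0.72 [505.   0. 631.  71.] x 0.4953733050038614 y [np.float64(0.1581), np.float64(0.2216)]
0.68 [248. 178. 396. 282.] x 0.5828653590387713 y [np.float64(0.0244), np.float64(0.1079)]
0.67 [325.   0. 367.  23.] x 0.49548538965465244 y [np.float64(0.0675), np.float64(0.0888)]
0.95 [507. 234. 591. 302.] [0.5625667  0.15403949 0.08876175]
0.93 [541.   0. 622.  33.] [0.47389781 0.15171576 0.08876175]
0.78 [258. 239. 386. 374.] [0.57889441 0.06576231 0.08876175]
0.59 [326.   0. 366.  22.] [0.47239916 0.07372419 0.08876175]
```

```bash
python3 -m pendant '[0,0.001,0.02,0,0,0,-1, 0,0.001,0.05,0,0,0,-1, 0,0.001,0.075,0,0,0,-1, 0,0.001,0.088,0,0,0,-1, 0,0.001,0.093,0,0,0,-1, 0,0.001,0.095,0,0,0,-1, 0,0.001,0.0965,0,0,0,-1, 0,0.001,0.098,0,0,0,-1,0,0.001,0.098,0,0,0,-1,0,0.001,0.098,0,0,0,-1]'; python3 -m pendant '[0,0,0.001,0,0,0,-1,0,0,0.001,0,0,0,-1]'
```

```text
time_s: 30.95
ee_pos: [0.5848, 0.0661, 0.0172]
eef_rot: [-3.142, 0.0, -3.141]
force: [-0.0, -0.4, -3.6]
grip_width: 0.0514
grip_force: 45.0
time_s: 31.15
ee_pos: [0.5847, 0.0661, 0.0165]
eef_rot: [3.142, 0.0, -3.141]
force: [0.1, -0.1, -4.1]
grip_width: 0.051
grip_force: 45.0
```

```bash
python3 -m pendant '[0,0,0.0006,0,0,0,-1,0,0,0.001,0,0,0,-1,0,0,0.001,0,0,0,-1]'; python3 -m pendant '[0,0,0.0006,0,0,0,-1,0,0,0.0006,0,0,0,-1,0,0,0.0006,0,0,0,-1]'
```

```text
time_s: 31.45
ee_pos: [0.5848, 0.0661, 0.0161]
eef_rot: [-3.142, 0.0, -3.141]
force: [-0.8, 0.2, -1.9]
grip_width: 0.0509
grip_force: 45.0
time_s: 31.75
ee_pos: [0.5848, 0.0661, 0.0161]
eef_rot: [3.142, 0.0, -3.141]
force: [-4.5, 0.4, 5.2]
grip_width: 0.0513
grip_force: 45.0
```

Seated at the expected height; release and look from above.

```bash
python3 -m pendant '[0,0,0,0,0,0,0.1, 0,0,0,0,0,0,0.13,0,0,0,0,0,0,0.2,0,0,0,0,0,0,0.3,0,0,0,0,0,0,0.38,0,0,0,0,0,0,0.38]'
python3 -m pendant '[0,0,-0.01,0,0,0,0.38, 0,0,-0.03,0,0,0,0.38,0,0,-0.08,0,0,0,0.38,0,0,-0.14,0,0,0,0.38,0,0,-0.22,0,0,0,0.38,0,0,-0.3,0,0,0,0.38,0.06,0,-0.38,0,0,0,0.38,0.14,0.03,-0.4,0,0,0,0.38,0.2,0.06,-0.4,0,0,0,0.38,0.2,0.06,-0.4,0,0,0,0.38,0.2,0.06,-0.4,0,0,0,0.38]'
python3 - <<'E'
from h import *
p=vision.camera("wrist"); a=p["pixels"][:,:,::-1]
s=vision.camera("scene")["pixels"][160:300,230:430,::-1]
out=np.zeros((600,800,3),np.uint8); out[:360,:480]=cv2.resize(a,(480,360)); out[:224,480:800]=cv2.resize(s,(320,224))
t=vision.camera("top")["pixels"][160:280,160:340,::-1]; out[300:600,350:800]=cv2.resize(t,(450,300)); 
cv2.imwrite("pics/end.png",out)
E
```

```text
time_s: 32.35
ee_pos: [0.5848, 0.0661, 0.0156]
eef_rot: [3.142, 0.0, -3.141]
force: [1.1, 1.2, -0.6]
grip_width: 0.0647
grip_force: 0.0
time_s: 33.45
ee_pos: [0.4847, 0.0962, 0.2168]
eef_rot: [3.141, 0.002, -3.14]
force: [-0.4, -0.5, -0.2]
grip_width: 0.0649
grip_force: 0.0
```

View pics/end.png

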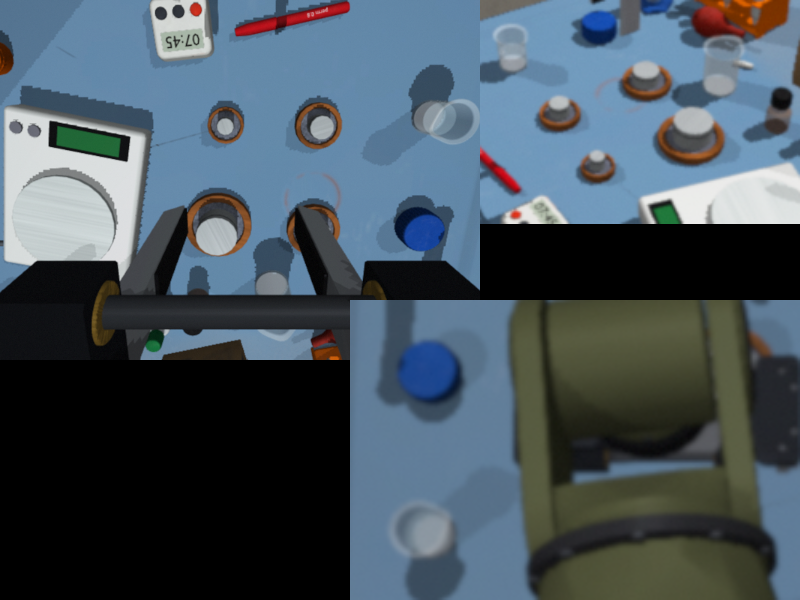

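All four weights stand upright in their recesses: in the scene inset at (597,160), (559,107), (646,75) and (692,125). The beaker and cap have not moved, and the gripper is clear.

```bash
python3 -c "
from station import order
print(order.hand_in())"
```

```text
the job is handed in; nothing more can be done
None
```

All four weights stand upright in the recesses of their own stands, taken off the pan from the top down, the beaker and cap look undisturbed, and the job was handed in after about 34 s of robot time; no verdict came back.

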